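Hang the gate of the tabletop animal pen

TASK

Hang the lift-off gate back on the little wooden pen: take the barred metal leaf with the two ring eyes out of its slotted stand (not the plain divider without eyes), lower both eyes gently onto the two upright pins of the pen's gate post at once until they sit fully down, with the gate closed across the gateway. Keep it upright, lower it rather than drop it, and let go.

Things in the scene. Friction and masses are not known exactly. Their poses are not given: they have to be found in the camera images.
- gate_mid (a point): Centre, half-way up, of the gate: an upright barred aluminium leaf 150 mm wide (y), 140 high (z), 14 thick (x), 0.25-0.5 kg. Grip its solid top rail (uppermost 24 mm) in the middle, from above. Two dark steel ring eyes stand off its -y edge. It starts in one of two slotted wooden stands, lowest 36 mm in the slot: lift it straight out. The other holds a plain 125 mm high divider with no eyes.
- upper_eye (a point): Centre of the underside of the gate's upper eye, a ring of 24 mm bore, 34 mm outside, 14 mm high, axis upright; 103 mm towards -y from the leaf's centre and 35 mm above it. Axes as gate_mid.
- lower_eye (a point): Centre of the underside of the gate's lower eye, a like ring 85 mm below the upper one. It cannot pass the upper pin's bracket from above: bring the gate in level from the pen's -x side with the eyes 30 to 55 mm (best 40) above their shoulders, then lower both together.
- upper_pin (a point): Foot of the pen's upper pin, on a 34 mm round shoulder (8 mm thick bracket) where the upper eye rests. Pin 26 mm tall, 14 mm thick, tapering to 5; a like pin stands 85 mm below. Pen fixed; z up, gateway along +y, -x out towards the robot. Hung and closed, the gate's axes match these, 3 mm above the pen's board. Post faces 25 mm from here on -y, 205 mm on +y; post tops 45 mm above here.
Mind the look-alikes: they are no part of the job. What is shaped like the part that bears gate_mid but yellow is not meant.

How it is judged:
On the way:
1. the gate is lifted upright, with both eyes over the pins and above their tops at the same time (horizontal distance between each of upper_eye, lower_eye and upper_pin below 0.014 m and z of upper_eye in the frame of upper_pin between 0.026 and 0.07 m), for 0.05 s.
At the end, for the whole second after the job is handed in: Both eyes are around their pins (eye centres within 12 mm of the pin axis) and down on their shoulders (within 8 mm), the gate is upright within 8 degrees, closed across the gateway within 20 degrees, released and at rest (horizontal distance between each of upper_eye, lower_eye and upper_pin below 0.012 m and z of upper_eye in the frame of upper_pin between -0.008 and 0.008 m and angle between the y axis of gate_mid and the y axis of upper_pin, either way round below 0.35 rad and angle between gate_mid's own z axis and vertical below 0.14 rad and linear speed of gate below 0.03 m/s and angular speed of gate below 0.2 rad/s); the robot touches nothing.
It fails at once if the gate is dropped onto the pins (falls faster than 0.4 m/s beside or on them) (horizontal distance between upper_eye and upper_pin below 0.02 m and z of upper_eye in the frame of upper_pin below 0.06 m and linear speed of gate above 0.4 m/s).
It fails at once if the gate is tipped over by more than 60 degrees (angle between gate_mid's own z axis and vertical above 1.05 rad).
It also fails if it takes over 40 s, if anything falls off the work surface, if the arm or the gripper's body presses on something with over 40 N, if the wrist force passes 120 N, or if a joint passes its speed limit or range.

ROBOT

A 7-joint arm with a two-finger parallel gripper is mounted at the origin on the work surface. World frame = base frame: x ahead of the robot, y to its left, z up, the work surface at z = 0. Lengths are in m, angles in rad, forces in N, time in s.
With the tool pointing down it reaches from about 0.4 to 0.85 m from the base axis. Payload 4.5 kg.
Tool frame: the origin (TCP) lies at the very end of the fingers, on their centre line; the grasp point (between the pads) lies behind it (r.grip_depth is the z of the grasp point in the tool frame, in m); z points along the fingers, y is the direction in which the jaws open and shut (so a half turn about z gives the same grasp; the last joint's range is limited). The gripper opens to 88 mm and grips with 3 to 60 N. Pads are 18 mm wide; open, the fingers measure 123 mm over their backs; the gripper's body (75 mm by 187 mm) begins 45 mm behind the grasp point.
Start: joints at [1.306, 0.689, -0.195, 1.565, 0.157, 0.902, -0.215], TCP at [0.184, -0.597, 0.239] pointing down, gripper open.
Joint ranges: [-3.01, 3.01], [-0.46, 2.08], [-1.47, 1.51], [0.13, 2.56], [-1, 4.14], [0.04, 2.09], [-2.66, 2.66]. Speed limits (rad/s): [2.57, 2.57, 3.14, 3.14, 3.14, 3.14, 3.14].

INTERFACE

Orientations are given as a unit quaternion [x, y, z, w].
In Python, from plant import sensors, cams, r gives the robot as it stands. The module is installed in compiled form; this text tells all that it offers.
- The arm moves only by the tool drive_tool, never from a script. Its argument "series" is a list that holds one entry, the list of rows, each a list of 5 numbers: the shift along the world's x, y, z in mm, then the turn about the world's z in rad, then the finger opening in mm, from 0 to 88.1. A call has 1 to 10 rows; each row shifts and turns the commanded pose from where the row before left it; what a row does not reach is not made up. A row lasts 1/10 s, in which the tool goes at most 50 mm and 8.59 degrees, less where a joint would pass 70% of its speed; a pose out of reach is approached as far as the arm can. A call with a gripper value outside its range is refused whole. The fingers move at their own pace and stop on an object; "force" is the grip in N (left out, the last holds). Time passes only in rows, so rows that do not move let the fingers close. It gives the time, the measured TCP pose, the force and the opening at its end, in the units of the state.
- sensors.get_state(): the state, without advancing time (a new reading comes with each control period).
- cams.snapshot(name): name is "scene" or "top"; returns the picture (384x512x3 uint8, blue, green, red); there is no depth.
- cams.camera_model(name): a dict with "fx", "fy", "cx", "cy" (pixels), "camera_from_world" (4x4, takes a point from world to camera coordinates). Camera axes: x right, y down, z forward; pixel columns grow to the right and rows downward; lengths in m; the calibration is good to about 2 mm. A picture is of the moment at which its call begins. camera_model takes no time and is no camera call.
- r.finish_job(): hands the job in, once; it reports no verdict.
Trained networks look in the newest picture that a camera, given by its name, has taken for a name from the list of things; names that differ only in an ending like _2 or _b are one class to them, and where a whole thing is asked for, a point or a joint stands for the part that bears it (a point fixed in the world has none). Each returns a list of dicts, best first, with "confidence" (0 to 1); they miss things now and then, are a little off and sometimes report something else, mostly with a low value. They report only what shows in the picture. A call takes as long as a camera call. They do not tell look-alikes from the thing itself.
- cams.trace(camera, name): "mask" (384x512 bool, what is visible of it) and "at" ([column, row] in pixels, amid what is visible of it).
- cams.mark_of(camera, name): "at" ([column, row] in pixels: a listed point, or the origin of a listed thing).
The state is a dict: "clock": time; "q": joint angles; "qd": joint speeds; "joint_torque": joint torques, N m; "tool_pos": TCP position; "eef_rot": TCP orientation; "contact_force": force on the tool from outside, world axes, zero at the start; "moment": the same for the moment, N m; "opening": opening from 0.0 (shut) to 1.0 (fully open).
Only numpy, scipy, OpenCV 4.12 (cv2) and the standard library are available. Lean on these libraries where they do the work, as an engineer would, in place of code of your own. Each camera call takes 0.05 s, during which the arm holds its last target.

## Working session

There is one attempt and no reset: what is moved stays moved. The work goes in short steps, Python scripts to look and compute and a tool call to move; the robot and the scene stay as the last step left them, time stands still between calls to the robot, and variables do not carry over. Pictures are saved under pics/ and viewed, and the job is handed in when it is done.

Besides the shell and the picture viewer there is one more tool, called after ">>>" as a command line: name --argument value ..., lists and objects as JSON in quotes. drive_tool: Moves the arm, as the interface text tells. Its arguments: {"type":"object","properties":{"series":{"type":"array","items":{"type":"array","items":{"type":"array","items":{"type":"number"}}}},"force":{"type":"number"}},"required":["series"]}

```bash
mkdir -p pics; python3 - <<'E'
from plant import sensors,cams,r
import cv2,numpy as np
s=sensors.get_state();print(s['clock'],s['tool_pos'],s['eef_rot'],s['opening'],r.grip_depth)
for c in ('scene','top'):
    im=cams.snapshot(c);cv2.imwrite(f'pics/{c}0.png',im)
    m=cams.camera_model(c);T=np.array(m['camera_from_world']);print(c,m['fx'],m['fy'],m['cx'],m['cy']);print(T.round(4).tolist())
    print('campos',-T[:3,:3].T@T[:3,3])
    for n in ('gate_mid','upper_eye','lower_eye','upper_pin'):
        print(n,[(np.round(d['at'],1).tolist(),round(d['confidence'],2)) for d in cams.mark_of(c,n)])
print(sensors.get_state()['clock'])
E
```

```text
0.0 [ 0.18374934 -0.59673716  0.23791549] [ 9.88852391e-01  1.48896411e-01 -2.16781784e-04 -8.71667806e-04] 1.0026468054493578 -0.0187
scene 425.03573546113273 425.03573546113273 255.2344313210919 193.24922647287968
[[0.1915, 0.9815, 0.002, -0.1504], [0.8319, -0.1612, -0.531, -0.3075], [-0.5209, 0.1033, -0.8473, 1.4255], [0.0, 0.0, 0.0, 1.0]]
campos [ 1.02710108 -0.04925451  1.04492919]
gate_mid [([308.1, 178.4], 0.72), ([377.6, 163.9], 0.71), ([297.1, 131.6], 0.64)]
upper_eye [([274.1, 182.1], 0.91), ([396.3, 185.9], 0.83), ([329.5, 118.4], 0.76)]
lower_eye [([327.9, 138.7], 0.69), ([390.3, 205.6], 0.68), ([274.2, 199.3], 0.63)]
upper_pin [([100.7, 246.7], 0.89)]
top 439.9406592426619 439.9406592426619 253.96414287800025 190.21299915882852
[[-0.0194, -0.9997, -0.0153, 0.0549], [-0.9839, 0.0218, -0.1771, 0.4514], [0.1774, 0.0116, -0.9841, 1.0626], [0.0, 0.0, 0.0, 1.0]]
campos [0.25672109 0.03263314 1.12648253]
gate_mid [([101.2, 208.9], 0.87), ([180.1, 203.4], 0.86), ([178.9, 278.9], 0.59)]
upper_eye [([90.3, 167.7], 0.94), ([128.8, 285.8], 0.85), ([225.0, 193.8], 0.68)]
lower_eye [([228.6, 201.6], 0.94), ([139.5, 279.6], 0.92), ([104.6, 177.8], 0.62)]
upper_pin [([407.9, 146.5], 0.64)]
0.5
```

```bash
python3 - <<'E'
import cv2
for c in ('scene','top'):
    im=cv2.imread(f'pics/{c}0.png');cv2.imwrite(f'pics/{c}0b.png',cv2.resize(im,(800,600),interpolation=cv2.INTER_CUBIC))
E
```

```text
(no output)
```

View pics/scene0b.png

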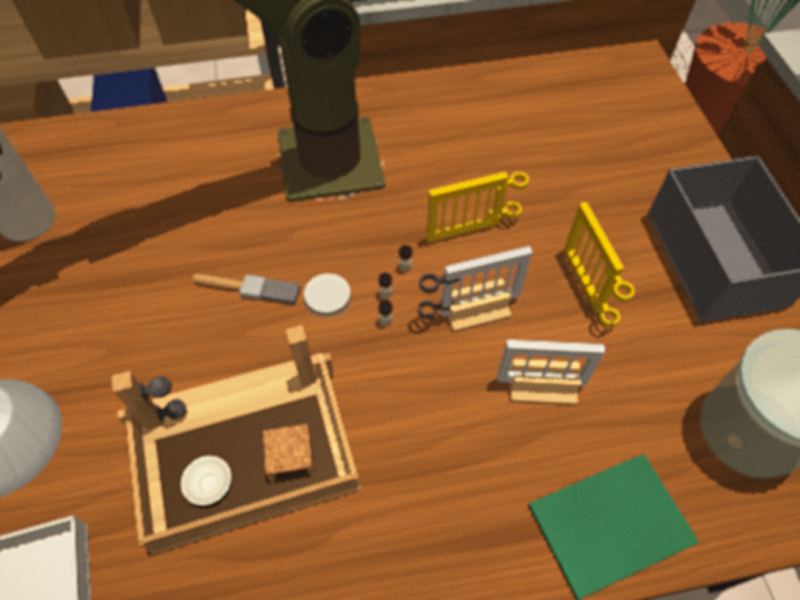

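View pics/top0b.png

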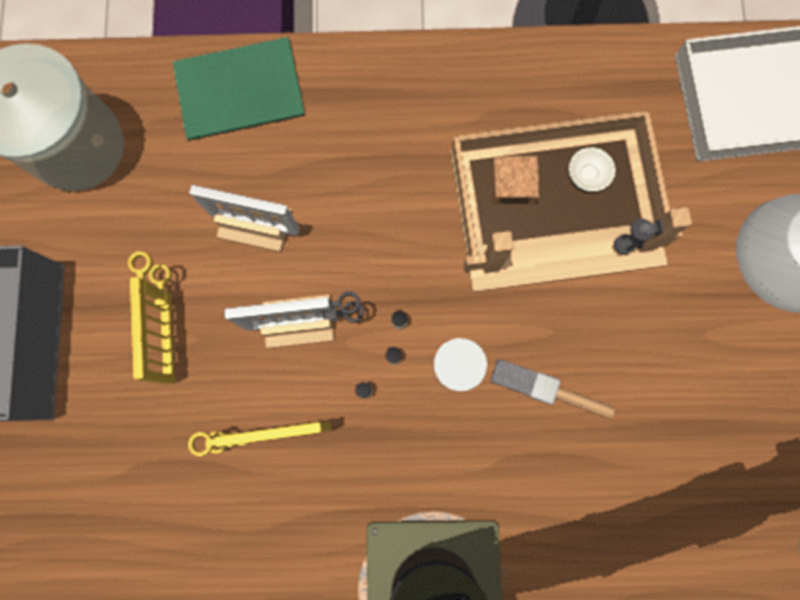

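```bash
cat > h.py <<'E'
import numpy as np
from plant import cams
def P(c):
    m=cams.camera_model(c);K=np.array([[m['fx'],0,m['cx']],[0,m['fy'],m['cy']],[0,0,1]]);return K@np.array(m['camera_from_world'])[:3]
def proj(c,X):
    X=np.atleast_2d(X);u=np.c_[X,np.ones(len(X))]@P(c).T;return u[:,:2]/u[:,2:]
def tri(a,b):
    import cv2
    x=cv2.triangulatePoints(P('scene'),P('top'),np.array(a,float).reshape(2,1),np.array(b,float).reshape(2,1));X=x[:3,0]/x[3,0]
    return X,np.abs(proj('scene',X)[0]-a).max(),np.abs(proj('top',X)[0]-b).max()
def ray(c,uv,z):
    p=P(c);A=p[:,:3];C=-np.linalg.solve(A,p[:,3]);d=np.linalg.solve(A,[*uv,1]);return C+d*(z-C[2])/d[2]
E
python3 - <<'E'
from h import *
import cv2
for n,a,b in (('mid',(308.1,178.4),(180.1,203.4)),('ue',(274.1,182.1),(225,193.8)),('le',(274.2,199.3),(228.6,201.6)),('pin',(100.7,246.7),(407.9,146.5))): print(n,tri(a,b))
s=cv2.imread('pics/scene0.png');t=cv2.imread('pics/top0.png')
f=lambda im,x,y,w,h,k:cv2.resize(im[y:y+h,x:x+w],None,fx=k,fy=k,interpolation=cv2.INTER_CUBIC)
cv2.imwrite('pics/c1.png',np.vstack([np.hstack([f(s,260,150,90,66,4.4),f(t,135,175,90,66,4.4)]),np.hstack([f(s,70,200,90,66,4.4),f(t,370,125,90,66,4.4)])]))
E
```

```text
mid (array([0.41625532, 0.22115143, 0.08299983]), np.float64(0.7694213437451936), np.float64(0.8156046516536151))
ue (array([0.43213853, 0.11547309, 0.11717292]), np.float64(1.3310493348109844), np.float64(1.3940029245010805))
le (array([0.4285642 , 0.11694828, 0.02357392]), np.float64(2.41984989968455), np.float64(2.4953541917161033))
pin (array([ 0.53534759, -0.32370751,  0.1174115 ]), np.float64(1.337722890509923), np.float64(1.2670899606397938))
```

View pics/c1.png

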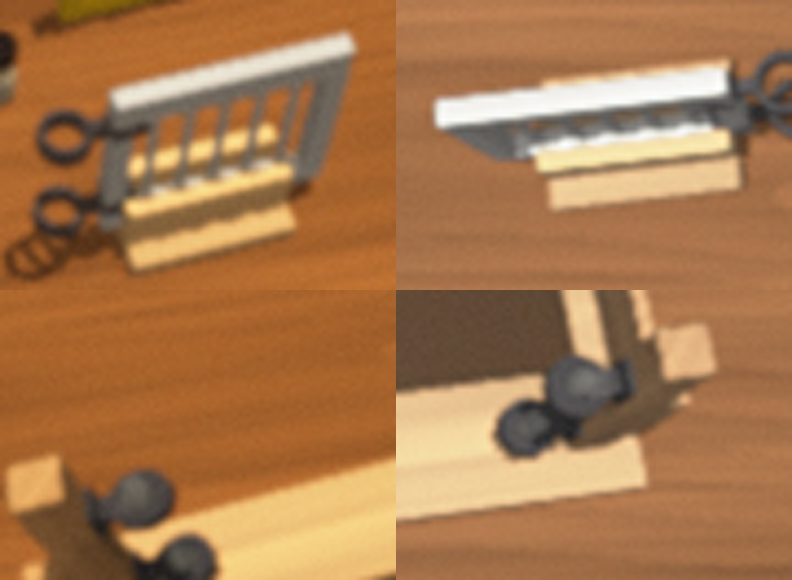

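```bash
python3 - <<'E'
from h import *
import cv2
s=cv2.imread('pics/scene0.png');t=cv2.imread('pics/top0.png')
f=lambda im,x,y,w,h,k:cv2.resize(im[y:y+h,x:x+w],None,fx=k,fy=k,interpolation=cv2.INTER_CUBIC)
cv2.imwrite('pics/s_pen.png',f(s,65,200,150,100,5.333))
cv2.imwrite('pics/t_pen.png',f(t,295,120,150,75,5.333))
cv2.imwrite('pics/t_gate.png',f(t,140,175,110,60,7.2))
E
```

```text
(no output)
```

View pics/s_pen.png

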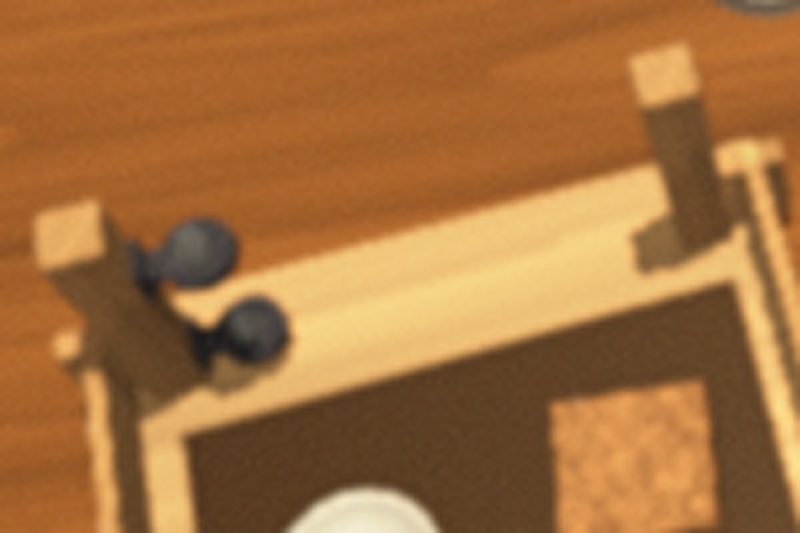

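View pics/t_pen.png

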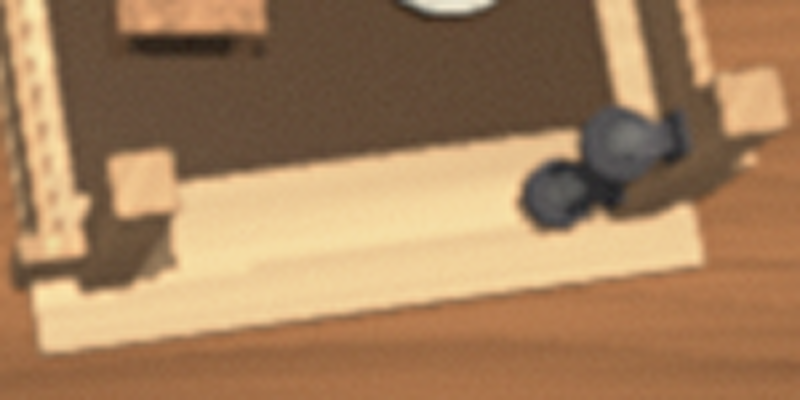

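View pics/t_gate.png

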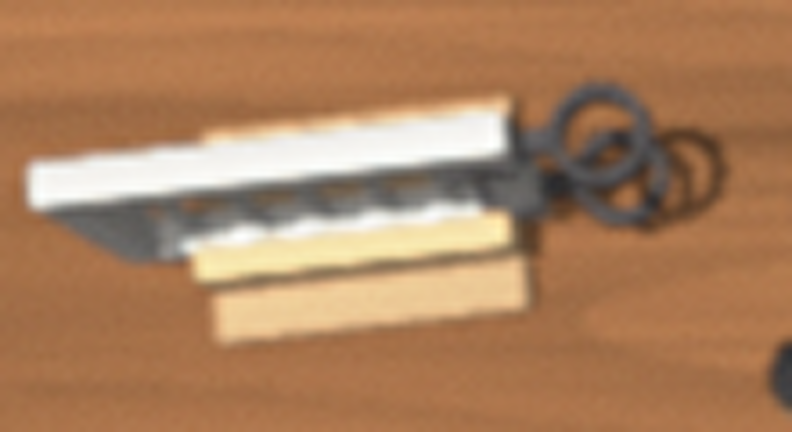

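```bash
cat > fit.py <<'E'
from h import *
from scipy.optimize import least_squares
def px(p,o,k): return (np.array(p,float)+.5)/k-.5+np.array(o)
def W(p,L):
    c,s=np.cos(p[3]),np.sin(p[3]);L=np.atleast_2d(L);return np.c_[p[0]+c*L[:,0]-s*L[:,1],p[1]+s*L[:,0]+c*L[:,1],p[2]+L[:,2]]
G=np.array([[.007,.075,.07],[-.007,.075,.07],[.007,-.075,.07],[-.007,-.075,.07],[0,-.103,.042],[0,-.103,-.043]])
gt=px([(27,165),(30,210),(508,112),(511,156),(602,134),(620,180)],(140,175),7.2)
# scene: +y end is right; +x is toward camera (lower in image)
gs=px([(354,50),(348,35),(116,108),(112,92),(64,137),(62,212)],(260,150),4.4)
f=lambda p:np.r_[(proj('scene',W(p,G))-gs).ravel(),(proj('top',W(p,G))-gt).ravel()]
q=least_squares(f,[.42,.22,.083,.1],loss='soft_l1')
print('gate',q.x,'\n',f(q.x).reshape(2,-1,2).round(1).tolist())
def pl(p): return np.array([[p[4],-.025,.045],[p[4],-.025-p[5]/2,.045],[p[4],.205,.045],[p[4],.205+p[5]/2,.045],[0,0,-.004],[0,0,-.089]])
ps=px([(104,233),(71,237),(634,83),(664,77),(199,253),(254,330)],(65,200),5.333)
pt=px([(721,107),(752,102),(176,181),(143,184),(619,145),(556,195)],(295,120),5.333)
f2=lambda p:np.r_[(proj('scene',W(p,pl(p)))-ps).ravel(),(proj('top',W(p,pl(p)))-pt).ravel()]
q=least_squares(f2,[.535,-.32,.117,.1,0,.024],loss='soft_l1')
print('pen',q.x,'\n',f2(q.x).reshape(2,-1,2).round(1).tolist())
E
python3 fit.py
```

```text
gate [0.42185396 0.22023151 0.07919395 0.09266754] 
 [[[-0.3, 0.3], [-1.0, -0.4], [-0.7, 0.4], [-1.5, -0.2], [-0.6, 0.3], [-1.3, 0.2]], [[-0.5, -0.1], [-0.5, -0.2], [-1.3, -0.2], [-1.1, -0.2], [-0.7, 0.5], [-0.3, -0.2]]]
pen [ 0.53467    -0.32694001  0.11631038  0.11731002  0.00118377  0.02981597] 
 [[[-0.3, -1.2], [-0.8, -0.1], [-1.1, 0.2], [-0.6, -0.3], [-0.6, 0.6], [-0.8, 0.2]], [[-1.9, -0.3], [-1.2, -0.2], [-0.3, -0.3], [-0.6, 0.0], [-0.8, 0.5], [-0.1, 0.2]]]
```

Candidates for the gate (scene pixels, 512x384): the silver leaf with dark eyes (308,178), yellow leaf (297,132), yellow leaf (378,164), and the silver divider without eyes (352,232). I choose (308,178): the crop shows it silver, with two dark ring eyes at its -y end, standing in a slotted stand. The pen's two brackets show at scene (102,247) and (112,261).

The fit puts the gate at x 0.422, y 0.220, z 0.079, yaw 0.093. The pen's pin is at 0.535, -0.327, 0.116, yaw 0.117. Both heights agree with the sizes given.

>>> drive_tool --series '[[[30,28,8,0.1,88],[33,31,8,0.1,88],[33,31,8,0.1,88],[33,31,8,0.1,88],[33,31,8,0.1,88],[33,31,8,0.1,88],[33,31,8,0.1,88],[30,31,4,0.1,88],[10,43,0,0.1,88],[10,43,0,0.1,88]]]'

```text
clock: 1.5
tool_pos: [0.463, -0.2647, 0.2989]
eef_rot: [0.795, 0.606, 0.0, 0.0]
contact_force: [0.9, -0.2, -0.2]
opening: 0.998
```

>>> drive_tool --series '[[[6,44,0,0.06,88],[6,44,0,0.06,88],[6,44,0,0.06,88],[6,44,0,0.06,88],[6,44,0,0.06,88],[6,44,0,0.06,88],[-15,44,0,0,88],[-15,44,0,0,88],[-15,44,0,0,88],[-15,44,0,0,88]]]'

```text
clock: 2.5
tool_pos: [0.4374, 0.1752, 0.2989]
eef_rot: [0.675, 0.737, 0.0, 0.0]
contact_force: [0.2, 0.6, 0.3]
opening: 0.996
```

>>> drive_tool --series '[[[-12,30,0,0,88],[-5,14,0,0,88],[0,0,-20,0,88],[0,0,-20,0,88],[0,0,0,0,88]]]'

```text
clock: 3.0
tool_pos: [0.4198, 0.2167, 0.2571]
eef_rot: [0.675, 0.738, -0.002, -0.0]
contact_force: [-0.2, 0.1, 0.3]
opening: 0.995
```

```bash
python3 - <<'E'
from h import *
from plant import sensors
import cv2
s=sensors.get_state();print(s['clock'],s['tool_pos'],s['eef_rot'],s['contact_force'])
a=cams.snapshot('scene');b=cams.snapshot('top')
f=lambda im,x,y,w,h,k:cv2.resize(im[y:y+h,x:x+w],None,fx=k,fy=k,interpolation=cv2.INTER_CUBIC)
cv2.imwrite('pics/p2.png',np.vstack([f(a,230,80,160,120,2.5),f(b,130,130,160,120,2.5)]).copy())
E
```

```text
3.0 [0.41981306 0.21671532 0.25710582] [ 6.75085346e-01  7.37736382e-01 -2.15324205e-03 -4.12243549e-04] [-0.23659424  0.05175892  0.25830452]
```

View pics/p2.png

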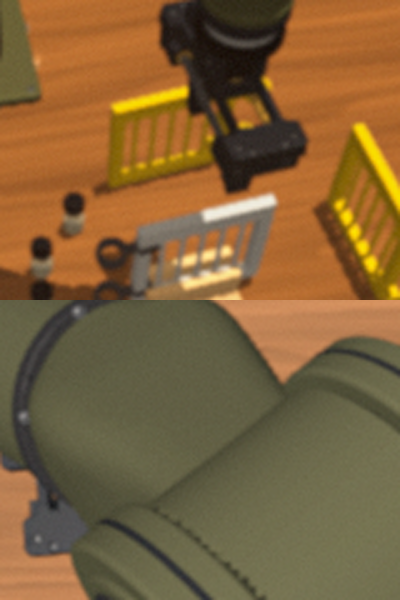

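The scene picture shows the open fingers (around (331,133)) above and along the middle of the silver gate's top rail (about (312,164)). The arm hides this area from the top camera. I'll descend now.

>>> drive_tool --series '[[[2,3,-30,0.005,88],[0,0,-35,0,88],[0,0,-30,0,88],[0,0,-20,0,88],[0,0,-12,0,88],[0,0,-10,0,88],[0,0,0,0,88]]]'

```text
clock: 3.8
tool_pos: [0.4233, 0.2207, 0.1215]
eef_rot: [0.674, 0.739, -0.0, 0.0]
contact_force: [0.3, -0.5, -0.6]
opening: 0.999
```

```bash
python3 - <<'E'
from h import *
from plant import sensors
import cv2
s=sensors.get_state();print(s['clock'],s['tool_pos'],s['eef_rot'],s['contact_force'])
a=cams.snapshot('scene')
f=lambda im,x,y,w,h,k:cv2.resize(im[y:y+h,x:x+w],None,fx=k,fy=k,interpolation=cv2.INTER_CUBIC)
cv2.imwrite('pics/p3.png',f(a,250,120,120,90,5))
E
```

```text
3.8 [0.42333943 0.22072393 0.12152387] [ 6.73578664e-01  7.39115531e-01 -3.39636050e-05  1.21333881e-04] [ 0.25473378 -0.50037368 -0.55387416]
```

View pics/p3.png

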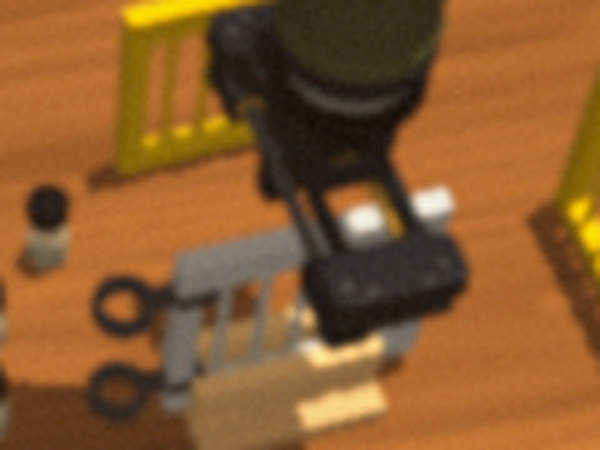

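The fingers straddle the rail near its middle, the front finger at about (327,178), so I'll close.

>>> drive_tool --series '[[[0,0,0,0,50],[0,0,0,0,20],[0,0,0,0,5],[0,0,0,0,5],[0,0,0,0,5],[0,0,0,0,5],[0,0,0,0,5]]]' --force 45

```text
clock: 4.55
tool_pos: [0.423, 0.2207, 0.1218]
eef_rot: [0.673, 0.739, 0.0, 0.0]
contact_force: [0.5, 0.1, 0.0]
opening: 0.388
```

>>> drive_tool --series '[[[0,0,0,0,5],[0,0,0,0,5],[0,0,0,0,5],[0,0,0,0,5],[0,0,0,0,5]]]'

```text
clock: 5.05
tool_pos: [0.4229, 0.2207, 0.1217]
eef_rot: [0.673, 0.739, -0.0, -0.0]
contact_force: [0.1, -1.0, 0.5]
opening: 0.156
```

>>> drive_tool --series '[[[0,0,0,0,5],[0,0,4,0,5],[0,0,8,0,5],[0,0,10,0,5],[0,0,12,0,5],[0,0,15,0,5],[0,0,20,0,5],[0,0,20,0,5],[0,0,15,0,5],[0,0,6,0,5]]]'

```text
clock: 6.05
tool_pos: [0.4234, 0.2209, 0.2336]
eef_rot: [0.674, 0.739, 0.001, 0.0]
contact_force: [-0.7, 0.7, -5.2]
opening: 0.154
```

```bash
python3 - <<'E'
from h import *
from plant import sensors
import cv2
s=sensors.get_state();print(s['clock'],s['tool_pos'],s['eef_rot'],s['contact_force'],s['opening'])
a=cams.snapshot('scene')
f=lambda im,x,y,w,h,k:cv2.resize(im[y:y+h,x:x+w],None,fx=k,fy=k,interpolation=cv2.INTER_CUBIC)
cv2.imwrite('pics/p4.png',f(a,250,90,120,120,5))
E
```

```text
6.05 [0.42342296 0.22092637 0.23363051] [6.73589531e-01 7.39104366e-01 1.31916562e-03 3.72492209e-04] [-0.65533679  0.67456662 -5.23707111] 0.15403441350210204
```

View pics/p4.png

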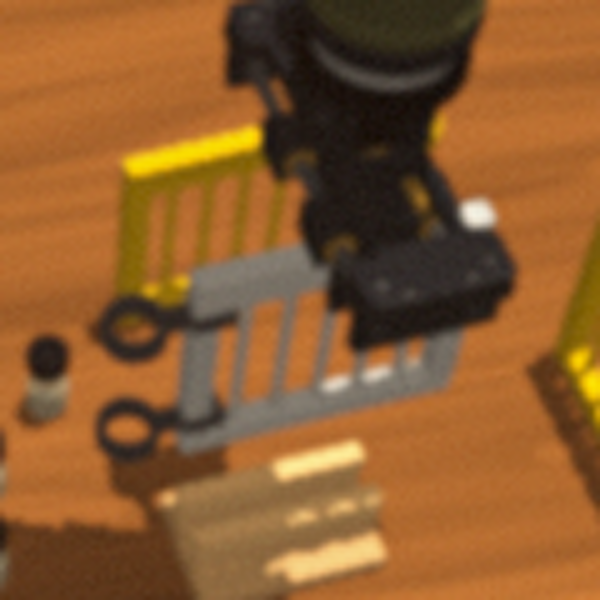

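The gate hangs upright in the grip, clear of its stand, with its eyes at about (277,155) and (276,176). I'll carry it to the standoff point on the pen's -x side.

>>> drive_tool --series '[[[2,-12,0,0,5],[3,-24,0,0.004,5],[3,-34,0,0.004,5],[3,-38,0,0.004,5],[2,-38,0,0.004,5],[0,-38,0,0.004,5],[0,-38,0,0.004,5],[-2,-38,0,0,5],[-3,-38,0,0,5],[-3,-38,0,0,5]]]'

```text
clock: 7.1
tool_pos: [0.4263, -0.1178, 0.2308]
eef_rot: [0.665, 0.747, -0.001, -0.001]
contact_force: [0.6, -0.0, -4.8]
opening: 0.156
```

>>> drive_tool --series '[[[-3,-36,0,0,5],[-3,-32,0,0,5],[-3,-26,0,0,5],[-2,-18,0,0,5],[-2,-10,0,0,5],[0,0,0,0,5],[0,0,0,0,5]]]'

```text
clock: 7.8
tool_pos: [0.4147, -0.2364, 0.2314]
eef_rot: [0.664, 0.748, 0.0, -0.001]
contact_force: [0.7, 0.5, -4.8]
opening: 0.154
```

```bash
python3 - <<'E'
from h import *
from plant import sensors
import cv2
s=sensors.get_state();print(s['clock'],s['tool_pos'],s['eef_rot'],s['contact_force'],s['opening'],2*np.arctan2(s['eef_rot'][1],s['eef_rot'][0])-np.pi/2)
a=cams.snapshot('scene');b=cams.snapshot('top')
cv2.imwrite('pics/s5.png',a);cv2.imwrite('pics/t5.png',b)
for c in('scene','top'):
  for n in('upper_eye','lower_eye'):print(c,n,[(np.round(d['at'],1).tolist(),round(d['confidence'],2)) for d in cams.mark_of(c,n)])
f=lambda im,x,y,w,h,k:cv2.resize(im[y:y+h,x:x+w],None,fx=k,fy=k,interpolation=cv2.INTER_CUBIC)
cv2.imwrite('pics/p5.png',np.vstack([f(a,60,120,200,70,4),f(a,60,190,200,70,4)]))
cv2.imwrite('pics/p5t.png',f(b,290,110,160,120,5))
E
```

```text
7.8 [ 0.41468502 -0.2363802   0.2314078 ] [ 6.64247573e-01  7.47512354e-01  2.23449678e-04 -6.26657314e-04] [ 0.74987227  0.52909519 -4.75983629] 0.15400780751012033 0.11782234676226833
scene upper_eye [([83.6, 187.8], 0.95), ([329.5, 116.5], 0.9), ([396.5, 187.7], 0.84)]
scene lower_eye [([388.8, 204.7], 0.87), ([331.7, 136.8], 0.68), ([94.2, 204.0], 0.62)]
top upper_eye [([125.4, 279.2], 0.9), ([88.6, 168.5], 0.79), ([410.1, 147.7], 0.5)]
top lower_eye [([138.2, 282.7], 0.87), ([103.1, 177.8], 0.84)]
```

View pics/p5.png

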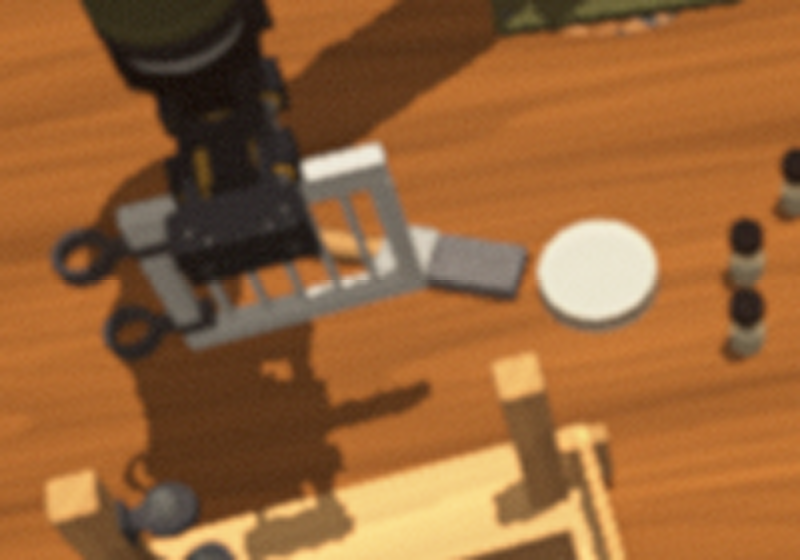

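View pics/p5t.png

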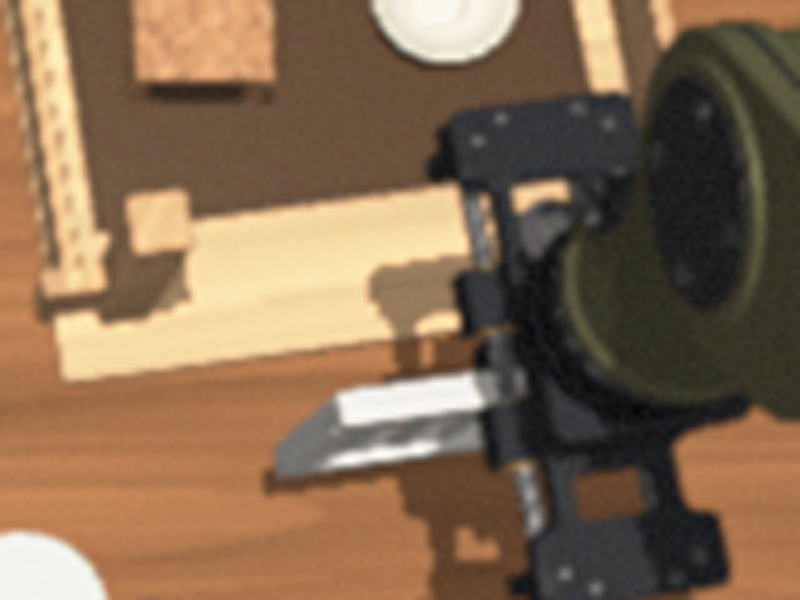

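```bash
python3 - <<'E'
import io,contextlib
with contextlib.redirect_stdout(io.StringIO()):
    from fit import *
p=[.4147,-.2364,.2314-.0425,.118]
print(proj('scene',W(p,G)).round(1).tolist(),px([(85,257),(133,333),(385,160),(378,145)],(60,120),4).round(1).tolist())
print(proj('top',W(p,G))[:2].round(1).tolist(),px([(345,427),(335,393)],(290,110),5).round(1).tolist())
E
```

```text
[[155.4, 160.3], [154.2, 155.6], [88.9, 176.8], [88.2, 171.9], [80.1, 184.3], [92.1, 203.3]] [[80.9, 183.9], [92.9, 202.9], [155.9, 159.6], [154.1, 155.9]]
[[356.0, 188.1], [357.3, 195.0]] [[358.6, 195.0], [356.6, 188.2]]
```

The scene picture matches the model within 1 px: eyes measured at (81,184) and (93,203), predicted (80,184) and (92,203). I'll lower to about 40 mm above the shoulders and then go in level.

>>> drive_tool --series '[[[0,0,-8,0,5],[0,0,-15,0,5],[0,0,-18,0,5],[0,0,-15,0,5],[0,0,-8,0,5],[0,0,-3,0,5],[0,0,0,0,5]]]'

```text
clock: 8.8
tool_pos: [0.4151, -0.2372, 0.1646]
eef_rot: [0.664, 0.747, 0.0, -0.0]
contact_force: [-0.4, -0.5, -4.0]
opening: 0.153
```

>>> drive_tool --series '[[[6,0.7,0,0,5],[12,1.3,0,0,5],[16,1.8,0,0,5],[18,2,0,0,5],[18,2,0,0,5],[16,1.8,0,0,5],[12,1.3,0,0,5],[8,1,0,0,5],[3,0.3,0,0,5],[0,0,0,0,5]]]'

```text
clock: 9.8
tool_pos: [0.5244, -0.2249, 0.1648]
eef_rot: [0.664, 0.747, 0.0, 0.0]
contact_force: [-0.1, 0.8, -4.8]
opening: 0.154
```

```bash
python3 - <<'E'
import io,contextlib
with contextlib.redirect_stdout(io.StringIO()):
    from fit import *
from plant import sensors
import cv2
s=sensors.get_state();y=2*np.arctan2(s['eef_rot'][1],s['eef_rot'][0])-np.pi/2
print(s['clock'],s['tool_pos'],s['contact_force'],s['opening'],y)
a=cams.snapshot('scene');b=cams.snapshot('top')
t=s['tool_pos'];p=[t[0],t[1],t[2]-.0425,y];print(proj('scene',W(p,G)).round(1).tolist())
cv2.imwrite('pics/s6.png',a)
f=lambda im,x,y,w,h,k:cv2.resize(im[y:y+h,x:x+w],None,fx=k,fy=k,interpolation=cv2.INTER_CUBIC)
cv2.imwrite('pics/p6.png',f(a,65,190,150,100,5.333))
cv2.imwrite('pics/p6t.png',f(b,290,100,160,120,5))
E
```

```text
9.8 [ 0.52435693 -0.22493924  0.16477684] [-0.11390631  0.7713474  -4.80920315] 0.15375770838337974 0.11722268642860345
[[169.4, 214.7], [168.2, 209.7], [103.3, 232.5], [102.6, 227.2], [94.3, 238.8], [105.3, 254.0]]
```

View pics/p6.png

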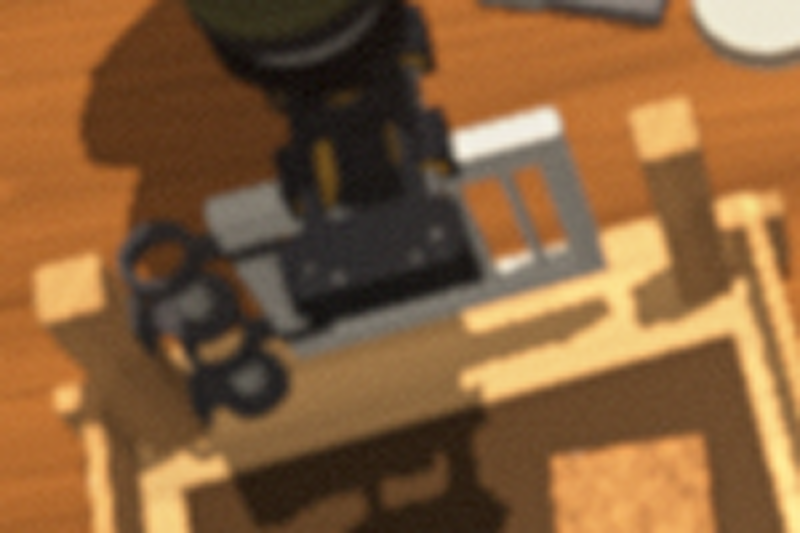

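View pics/p6t.png

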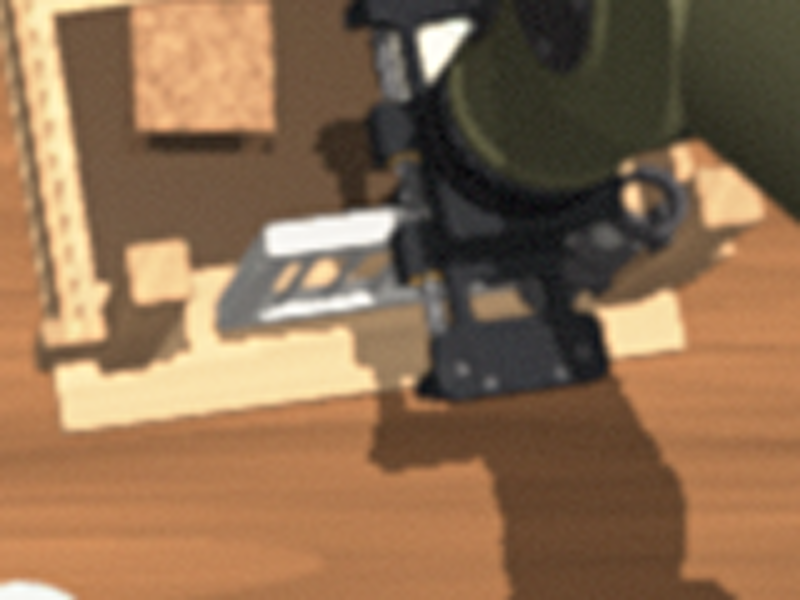

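```bash
python3 - <<'E'
import io,contextlib
with contextlib.redirect_stdout(io.StringIO()):
    from fit import *
for z in(.1643,.0793):
  X=np.array([.53467,-.32694,z]);print(proj('scene',X),proj('top',X),[ (proj('scene',X+d)-proj('scene',X)).round(2).tolist() for d in np.eye(3)*.005])
print(px([(160,258),(242,370)],(65,190),5.333),px([(654,208)],(290,100),5))
E
```

```text
[[ 94.39145527 238.09164351]] [[417.5312665  141.01395078]] [[[-0.01, 1.94]], [[2.23, -0.38]], [[-0.7, -0.97]]]
[[105.39722515 253.34499918]] [[405.34434962 150.99720715]] [[[0.02, 1.84]], [[2.07, -0.36]], [[-0.61, -0.84]]]
[[ 94.59563098 237.97177949]
 [109.97159197 258.97309207]] [[420.4 141.2]]
```

The scene picture shows both eyes above their pins: upper ring at (94.6,238.0) against an expected (95,238). The top view agrees to about 1 mm. I'll nudge +1.2 mm in y and lower slowly.

>>> drive_tool --series '[[[0,1.2,0,0,5],[0,0,-3,0,5],[0,0,-5,0,5],[0,0,-5,0,5],[0,0,-5,0,5],[0,0,-5,0,5],[0,0,-3,0,5],[0,0,0,0,5]]]'

```text
clock: 10.7
tool_pos: [0.5237, -0.2238, 0.1382]
eef_rot: [0.664, 0.747, -0.0, -0.0]
contact_force: [-0.0, -1.0, -4.9]
opening: 0.157
```

>>> drive_tool --series '[[[0,0,-3,0,5],[0,0,-4,0,5],[0,0,-3,0,5],[0,0,0,0,5],[0,0,0,0,5]]]'

```text
clock: 11.2
tool_pos: [0.524, -0.2239, 0.1287]
eef_rot: [0.665, 0.747, 0.0, -0.0]
contact_force: [-0.8, -0.2, -4.0]
opening: 0.152
```

>>> drive_tool --series '[[[0,0,-1.5,0,5],[0,0,-1.5,0,5],[0,0,0,0,5],[0,0,0,0,5]]]'

```text
clock: 11.6
tool_pos: [0.524, -0.2239, 0.1257]
eef_rot: [0.665, 0.747, 0.0, 0.0]
contact_force: [0.5, -0.4, -5.4]
opening: 0.152
```

>>> drive_tool --series '[[[0,0,-1,0,5],[0,0,-1,0,5],[0,0,0,0,5],[0,0,0,0,5]]]'

```text
clock: 12.0
tool_pos: [0.5242, -0.2238, 0.1239]
eef_rot: [0.664, 0.747, 0.0, 0.0]
contact_force: [0.1, 0.4, -2.6]
opening: 0.153
```

```bash
python3 - <<'E'
from h import *
from plant import sensors
import cv2
s=sensors.get_state()
print(s['clock'],s['tool_pos'],s['contact_force'],s['moment'],s['opening'])
a=cams.snapshot('scene')
f=lambda im,x,y,w,h,k:cv2.resize(im[y:y+h,x:x+w],None,fx=k,fy=k,interpolation=cv2.INTER_CUBIC)
cv2.imwrite('pics/p7.png',f(a,70,220,100,70,8))
E
```

```text
12.0 [ 0.52418814 -0.22379505  0.12393824] [ 0.10092368  0.38515457 -2.58175573] [-0.00649039 -0.03642743 -0.01703869] 0.15323412281509716
```

View pics/p7.png

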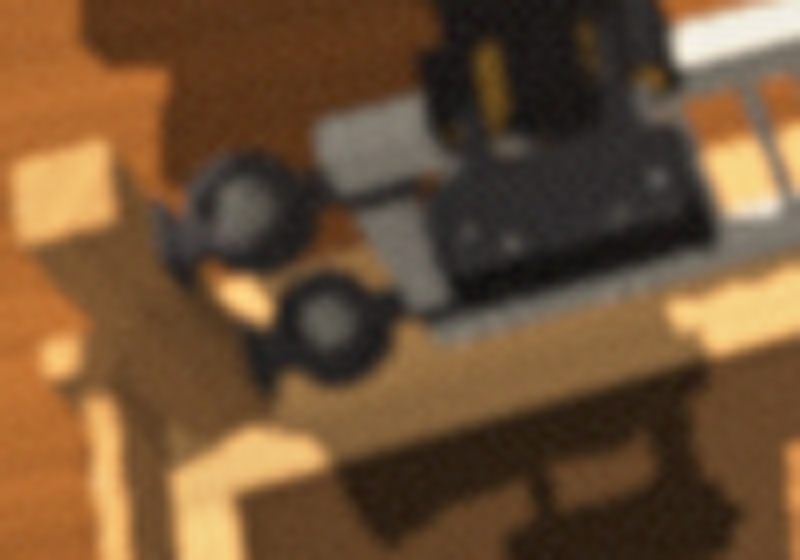

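The rings sit around the pins, at about (100,246) and (111,261), and the load has dropped from 5 N to 2.6 N, so they are touching the shoulders. I'll settle a little more.

>>> drive_tool --series '[[[0,0,-0.5,0,5],[0,0,-0.5,0,5],[0,0,0,0,5]]]'

```text
clock: 12.35
tool_pos: [0.5243, -0.2236, 0.1231]
eef_rot: [0.664, 0.747, 0.0, 0.0]
contact_force: [-0.6, 1.0, 1.2]
opening: 0.154
```

The shoulders now carry the whole weight, so I'll let go gently.

>>> drive_tool --series '[[[0,0,0,0,12],[0,0,0,0,14],[0,0,0,0,17],[0,0,0,0,22],[0,0,0,0,30],[0,0,0,0,45],[0,0,0,0,60],[0,0,0,0,60],[0,0,0,0,60]]]' --force 5

```text
clock: 13.25
tool_pos: [0.524, -0.2239, 0.1227]
eef_rot: [0.665, 0.747, 0.0, 0.0]
contact_force: [-0.2, 1.3, -0.5]
opening: 0.672
```

>>> drive_tool --series '[[[0,0,5,0,60],[0,0,15,0,60],[0,0,25,0,60],[0,0,35,0,60],[0,0,40,0,60],[0,0,40,0,60],[-40,0,20,0,60],[-45,20,0,0,60],[0,0,0,0,60]]]'

```text
clock: 14.15
tool_pos: [0.4297, -0.2012, 0.3018]
eef_rot: [0.663, 0.748, -0.004, -0.005]
contact_force: [1.1, -0.5, 0.3]
opening: 0.681
```

```bash
python3 - <<'E'
from h import *
from plant import sensors
import cv2
s=sensors.get_state()
print(s['clock'],s['tool_pos'],s['contact_force'],s['opening'])
a=cams.snapshot('scene');b=cams.snapshot('top')
f=lambda im,x,y,w,h,k:cv2.resize(im[y:y+h,x:x+w],None,fx=k,fy=k,interpolation=cv2.INTER_CUBIC)
cv2.imwrite('pics/p8.png',f(a,65,190,150,100,5.333))
cv2.imwrite('pics/p8t.png',f(b,290,100,160,120,5))
E
```

```text
14.15 [ 0.42965633 -0.20123377  0.3017587 ] [ 1.05640561 -0.4913728   0.25895323] 0.6814483897359883
```

View pics/p8.png

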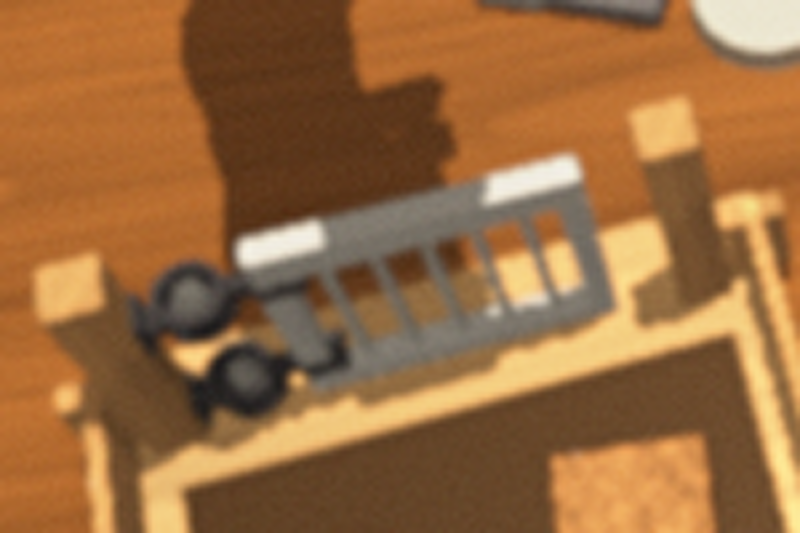

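View pics/p8t.png

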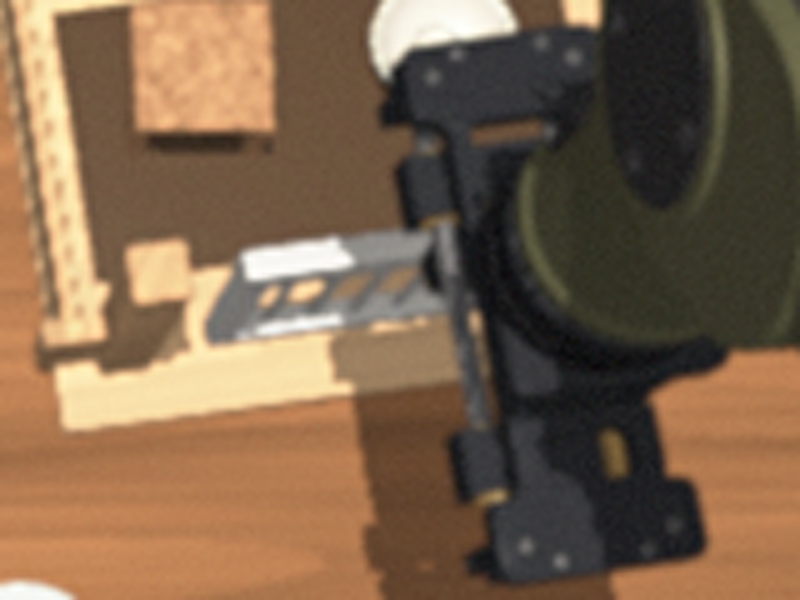

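The gate hangs across the gateway with its rings on the shoulders, at about (100.6,246) and (111,261), and the gripper is clear. One numeric check and a check that it's at rest, then I'll hand it in.

```bash
python3 - <<'E'
import io,contextlib
with contextlib.redirect_stdout(io.StringIO()):
    from fit import *
from plant import r,sensors
import cv2
ms=px([(611,303+0),(190,301),(246,379),(583,183),(577,155),(240,265),(237,243)],(65,190),5.333)
L=np.array([[.007,.075,-.07],[0,-.103,.042],[0,-.103,-.043],[.007,.075,.07],[-.007,.075,.07],[.007,-.075,.07],[-.007,-.075,.07]])
g=lambda p:(proj('scene',W(p,L))-ms-[-.8,.2]).ravel()
q=least_squares(g,[.523,-.224,.081,.117],loss='soft_l1');print(q.x,g(q.x).round(1))
e=W(q.x,[0,-.103,.035])[0];print('eye-pin mm',((e-[.53467,-.32694,.11631])*1000).round(1))
a=cams.snapshot('scene');b=cams.snapshot('scene');d=cv2.absdiff(a,b)[190:290,65:215]
d0=cv2.absdiff(a,b)[300:380,100:300];print('motion',d.mean(),d.max(),'ref',d0.mean(),d0.max(),sensors.get_state()['clock'])
E
```

```text
[ 0.52419248 -0.22489094  0.08038193  0.1079107 ] [ 2.7  1.7  0.4 -0.1  0.2 -0.5 -0.7 -0.6 -0.7 -0.3 -0.1  0.9 -0.2 -0.2]
eye-pin mm [ 0.6 -0.4 -0.9]
motion 2.1126222222222224 57 ref 1.7855833333333333 13 14.35
```

```bash
python3 - <<'E'
from h import *
import cv2
a=cams.snapshot('scene');b=cams.snapshot('scene');d=cv2.absdiff(a,b).max(2)[190:290,65:215]
ys,xs=np.where(d>25);print(len(ys),d.max(),list(zip(xs+65,ys+190))[:12])
E
```

```text
3 29 [(np.int64(150), np.int64(264)), (np.int64(150), np.int64(265)), (np.int64(151), np.int64(265))]
```

>>> drive_tool --series '[[[0,0,0,0,60],[0,0,0,0,60],[0,0,0,0,60],[0,0,0,0,60],[0,0,0,0,60],[0,0,0,0,60],[0,0,0,0,60],[0,0,0,0,60]]]'

```text
clock: 15.25
tool_pos: [0.439, -0.2039, 0.3028]
eef_rot: [0.665, 0.747, 0.0, 0.0]
contact_force: [-0.3, -0.0, 0.6]
opening: 0.681
```

```bash
python3 - <<'E'
from h import *
from plant import r
import cv2
a=cams.snapshot('scene');b=cams.snapshot('scene');b=cams.snapshot('scene');d=cv2.absdiff(a,b).max(2)[190:290,65:215]
print((d>25).sum(),d.max())
if d.max()<25: print(r.finish_job())
E
```

```text
0 11
the job is handed in; nothing more can be done
None
```

The gate is back on the pen: I lifted the silver leaf with the two dark eyes out of its stand, carried it to the pen and lowered both eyes onto the pins. I then let go and handed the job in at about 15.4 s. No verdict is reported, so what follows rests on my own checks.

- **Before lowering:** I brought it in level from the -x side with the eyes about 40 mm above their shoulders. The pictures put both eyes over their pins to about 1–2 mm.
- **Seating:** the measured load went from 5 N to about zero as the gate settled, so the shoulders were carrying it when I opened the fingers.
- **Final position:** measured from the scene picture, the upper eye is within about 1 mm of its pin, both sideways and in height. The gate looks upright, and it is closed to about 0.01 rad.
- **At rest:** the first pair of pictures differed near the gate by up to 57 grey levels. By the second pair this was three pixels, probably the shadow of the arm still settling. After 0.8 s more there was no motion beyond noise, and the gripper was clear.

**Disagreements:** one corner I picked on the gate was 2.7 px off the final fit. The two cameras also disagree with each other by about 0.7 px, in line with the stated calibration. The arm hid the eyes from the top camera at the end, so the final position comes from the scene camera only.

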